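# Press the splined control knob home in a camera housing

### The arm

A 6-joint arm with a two-finger parallel gripper is mounted at the origin on the work surface. World frame = base frame: x ahead of the robot, y to its left, z up, the work surface at z = 0. Lengths are in m, angles in rad, forces in N, time in s.
With the tool pointing down it reaches from about 0.375 to 0.925 m from the base axis. Payload 5.7 kg.
Tool frame: the origin (TCP) lies midway between the tips of the shut fingers; the grasp point (between the pads) lies 19 mm behind it; y points along the fingers, z is the direction in which the jaws open and shut, and the axes are right-handed (so a half turn about y gives the same grasp; the last joint's range is limited). The gripper opens to 85 mm and grips with 20 to 120 N. Pads are 22 mm wide; open, the fingers measure 114 mm over their backs; the gripper's body (76 mm by 85 mm) begins 54 mm behind the grasp point. The pads swing forward as they close: fully open they stand 13 mm farther back than shut.
Start: joints at [-0.115, 0.359, 1.51, -0, 1.272, -0.115], TCP at [0.6, -0, 0.192] pointing down, gripper open.
Joint ranges: [-2.97, 2.97], [-1.01, 2.36], [0.21, 2.38], [-0.96, 4.11], [0.2, 2.71], [-2.98, 2.98]. Speed limits (rad/s): [2.39, 2.39, 3.14, 3.14, 3.14, 3.14].

### API

Orientations are given as a rotation vector (axis times angle).
In Python, from cell import observe, snapshot, camera_info, job_done gives the robot as it stands.
- The arm moves only by the shell command python3 -m handwheel 'ROWS'. ROWS is JSON, one flat list of numbers, 5 for each row, row after row: the finger opening in mm, from 0 to 85.4, then the shift along the tool's x, y, z in mm, then the turn about the tool's y in rad. A call has 1 to 8 rows; each row is the pose to reach, as a shift and turn from the pose commanded when the call began, along the tool's axes at that moment; what a row does not reach only later rows make up. A row lasts 1/10 s, in which the tool goes at most 50 mm and 8.59 degrees, less where a joint would pass 70% of its speed; a pose out of reach is approached as far as the arm can. A call with a gripper value outside its range is refused whole. The fingers move at their own pace and stop on an object; the grip force is fixed at half the most. Time passes only in rows, so rows that repeat a pose let the fingers close. It gives the time, the measured TCP pose, the force and the opening at its end, in the units of the state.
- observe(): the state, without advancing time (a new reading comes with each control period).
- snapshot(name): name is "scene" or "side" or "wrist"; returns the picture (480x640x3 uint8, blue, green, red); there is no depth.
- camera_info(name): a dict with "camera_matrix" (3x3 intrinsics, pixels), "camera_from_world" (4x4, takes a point from world to camera coordinates); the wrist camera has in their place "tool_from_camera" (4x4, takes a point from camera to tool coordinates, whose origin is the TCP and whose axes are the tool frame's). Camera axes: x right, y down, z forward; pixel columns grow to the right and rows downward; lengths in m; the calibration is good to about 2 mm. A picture is of the moment at which its call begins: read the wrist's pose just before it. camera_info takes no time and is no camera call.
- job_done(): hands the job in, once; it reports no verdict.
The state is a dict: "clock": time; "qpos": joint angles; "joint_velocities": joint speeds; "joint_efforts": joint torques, N m; "position": TCP position; "orientation": TCP orientation; "contact_force": force on the tool from outside, world axes, zero at the start; "ft_torque": the same for the moment, N m; "width": opening from 0.0 (shut) to 1.0 (fully open).
Only numpy, scipy, OpenCV 4.12 (cv2) and the standard library are available. Lean on these libraries where they do the work, as an engineer would, in place of code of your own. Each camera call takes 0.05 s, during which the arm holds its last target. There are 200 camera calls.

### The job

The dome cover of the black camera housing was left over its knob socket: lift it off and balance it, skirt down, on the crown of the glass dome so that it stays there by itself. Then turn the winged control knob until its cross-shaped stem meshes with the slots of the socket, slide it fully home against the spring, and finish while still holding it pressed down there with the gripper. Leave the other gear where it is.

Things in the scene. Friction and masses are not known exactly. Their poses are not given: they have to be found in the camera images.
- housing: Black underwater camera housing, fixed, lying on its back: a 120 (x) x 140 (y) mm box 60 mm high, with the glass dome (sphere of radius 50 mm, standing 22 mm out of the box top, 82 mm across at its foot) at its middle, and a round boss of 64 mm diameter, 70 mm high, centred 107 mm from the dome's axis in its own -y direction. Origin: under the dome's axis, on the shelf surface; z up.
- dome_crown (a point): Highest point of the glass dome, 82 mm above the shelf surface; axes as the housing's.
- socket_mouth (a point): Centre of the mouth of the splined socket, a round steel insert of 44 mm in the boss top, flush with it at 70 mm above the shelf surface. A cross of two slots, each 12 mm wide and 36 mm long, 30 mm deep, lies along this point's x and y axes (z up). The insert can turn about z but is stiff (0.25 N m); it starts at any angle up to 0.7 rad from the housing's axes. At the start the cover lies over it.
- plunger (a joint): Spring plunger, a 10 mm pin in the centre of the socket: 0 at rest, its top 13 mm below the mouth; grows (m) as it is pushed down, about 0.011 with the knob fully home, at most 0.014. Spring 3 N at rest and 8.5 N with the knob home.
- cover: Dome cover of rigid grey plastic, 45 g: disc of 60 mm diameter, 13 mm thick, dished below (a skirt 6 mm thick and 8 mm deep, 48 mm inside), with an upright pull tab in the middle of its top. The tab is 34 mm long (along x), 12 mm thick (along y, grip across this) and 30 mm high, 13 to 43 mm above the underside. Origin: centre of the underside; z up. On the dome, its underside stands about 6 mm below the crown; it starts on the boss, over the socket.
- cover_rim (a point): Centre of the cover's underside (level of the skirt's lower edge); axes as the cover's.
- cover_tab (a point): Point in the tab to grip at, on the cover's axis 34 mm above its underside (21 mm above the disc's top, 9 mm below the tab's top); axes as the cover's. The fingertips must stay above the disc's top.
- knob: Control knob, 80 g, 68 mm high, standing on its stem. Stem: 24 mm long cross of two steel bars, each 7 mm wide and 30 mm long, along the knob's x and y axes, rounded at the foot (radius 3.5 mm), so it fits the socket in four positions a quarter turn apart. Grey plastic wing head above it, 40 mm long (along x), 22 mm thick (along y, grip across this), 44 mm high; the head's underside lands on the socket face when fully home. Origin: centre of the stem's foot; z up.
- knob_foot (a point): Centre of the foot of the knob's stem, 24 mm below the head's underside; axes as the knob's. Fully home it lies 24 mm below the socket mouth.
- knob_head (a point): Centre of the knob's head, 46 mm above the foot and 22 mm above the head's underside; axes as the knob's. Grip here or up to 10 mm higher: fingertips must stay above the head's underside.
- mug_mid (a point): White ceramic mug, 80 mm wide, 90 mm high, half-way up; leave alone.
- carabiner_mid (a point): Steel carabiner lying flat, about 95 x 56 x 10 mm, its centre; leave alone.
- float_clip_mid (a point): Orange plastic float clip lying flat, about 100 x 34 x 25 mm, its centre; leave alone.
- grease_jar_mid (a point): Small jar, 48 mm wide, 50 mm high, half-way up; leave alone.
- torch_mid (a point): Black hand torch lying down, 140 mm long, 36 mm high, its centre; leave alone.
- weight_mid (a point): Dark dive weight block, 70 x 55 x 26 mm, its centre; leave alone.
- screwdriver_grip (a point): Screwdriver lying down, 150 mm long, its handle; leave alone.
Things that resemble listed ones, but are neither listed nor needed, are in the scene too. Leave any blue or purple look-alike of the knob alone. Leave any brown look-alike of the cover alone.

How it is judged:
By the outcome, as a careful person would: the job done as asked, in the order asked, and still so for the second after the job is handed in, while the arm keeps its last pose, push and grip.
It also fails if it takes over 64 s, if anything falls off the work surface, if the arm or the gripper's body presses on something with over 40 N, if the wrist force passes 120 N, or if a joint passes its speed limit or range.

## Working session

There is one attempt and no reset: what is moved stays moved. The work goes in short steps, Python scripts to look and compute and a shell command to move; the robot and the scene stay as the last step left them, time stands still between calls to the robot, and variables do not carry over. Pictures are saved under pics/ and viewed, about 8 in all and at most 12, crops included, and the job is handed in when it is done.

```bash
mkdir -p pics; ls; python3 - <<'E'
from cell import *
import cv2,numpy as np
print(observe())
for n in("scene","side","wrist"):
    cv2.imwrite(f"pics/{n}0.png",snapshot(n))
    print(n,{k:np.round(v,4).tolist() if not isinstance(v,str) else v for k,v in camera_info(n).items()})
E
```

```text
pics
{'clock': 0.0, 'qpos': array([-1.15108341e-01,  3.59542590e-01,  1.51146508e+00,  7.82115459e-07,
        1.27250114e+00, -1.15077744e-01]), 'joint_velocities': array([-0.00056386,  0.00039755,  0.00023674,  0.00087507,  0.00082063,
       -0.00055584]), 'joint_efforts': array([ 1.96551155e-03, -5.27614331e+01, -2.78626120e+01, -6.37880498e-05,
        1.32890840e-02, -2.81424428e-05]), 'position': array([5.99224829e-01, 7.72633377e-05, 1.91118866e-01]), 'orientation': array([-1.21042387,  1.21072818, -1.20815915]), 'contact_force': array([ 0.74739206, -0.33033455,  0.06203971]), 'ft_torque': array([0.01957623, 0.0192259 , 0.03051459]), 'width': 1.003484447576781}
scene {'camera_matrix': [[555.9589, 0.0, 321.2319], [0.0, 555.9589, 238.5589], [0.0, 0.0, 1.0]], 'camera_from_world': [[0.0154, 0.9999, -0.0012, 0.0194], [0.5711, -0.0098, -0.8209, -0.2549], [-0.8208, 0.012, -0.5711, 1.7248], [0.0, 0.0, 0.0, 1.0]]}
side {'camera_matrix': [[433.4878, 0.0, 322.2934], [0.0, 433.4878, 239.2908], [0.0, 0.0, 1.0]], 'camera_from_world': [[0.8265, -0.5626, -0.0199, -0.4836], [-0.4282, -0.6052, -0.6711, 0.2956], [0.3655, 0.5632, -0.7411, 0.763], [0.0, 0.0, 0.0, 1.0]]}
wrist {'camera_matrix': [[337.0859, 0.0, 317.399], [0.0, 337.0859, 234.3158], [0.0, 0.0, 1.0]], 'tool_from_camera': [[0.0013, 0.9494, 0.3141, -0.0815], [0.0007, -0.3141, 0.9494, -0.1812], [1.0, -0.001, -0.001, -0.0005], [0.0, 0.0, 0.0, 1.0]]}
```

View pics/scene0.png

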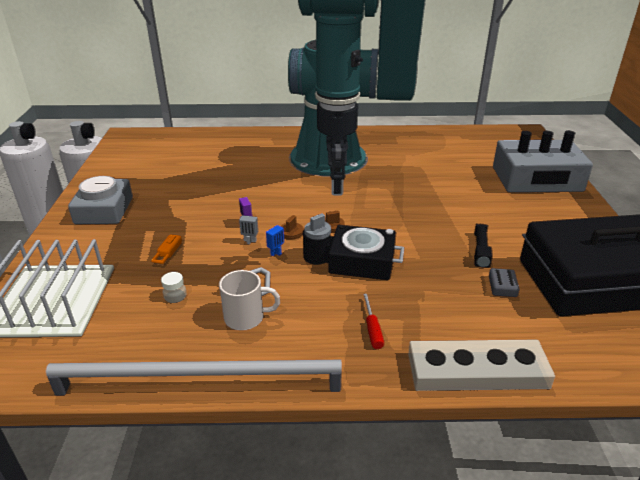

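View pics/side0.png

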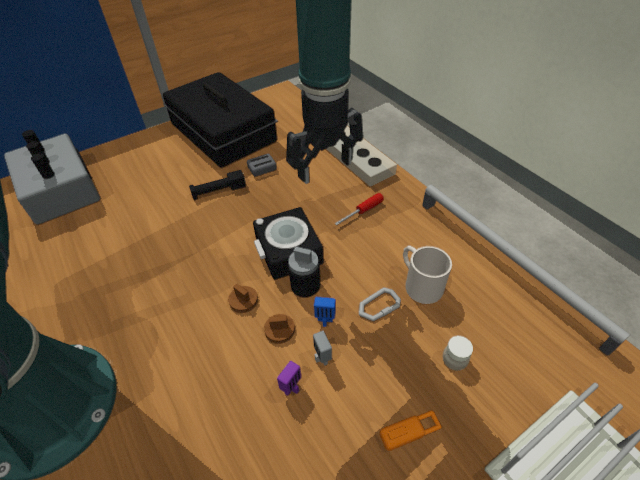

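The grey cover on the boss is at scene (317,228) and side (303,260). The knob candidates are grey at scene (249,229) / side (322,347), blue at (275,240) and purple at (246,208); only the grey one fits. The brown covers at scene (293,226) and (333,217) are decoys. I'll confirm with an enlarged crop.

```bash
cat > h.py <<'E'
from cell import *
import cv2,numpy as np
from scipy.spatial.transform import Rotation as R
def ray(n,uv,pose=None):
    c=camera_info(n);K=c["camera_matrix"]
    d=np.linalg.inv(K)@np.array([uv[0],uv[1],1.])
    if n=="wrist":
        o=pose;Rt=R.from_rotvec(o[3:]).as_matrix();T=c["tool_from_camera"]
        return Rt@T[:3,3]+o[:3],Rt@T[:3,:3]@d
    T=np.array(c["camera_from_world"]);return -T[:3,:3].T@T[:3,3],T[:3,:3].T@d
def atz(n,uv,z,pose=None):
    o,d=ray(n,uv,pose);return o+d*(z-o[2])/d[2]
def tri(a,b):
    A=0;B=0
    for o,d in (a,b):
        d=d/np.linalg.norm(d);P=np.eye(3)-np.outer(d,d);A=A+P;B=B+P@o
    return np.linalg.solve(A,B)
def pose():
    s=observe();return np.r_[s["position"],s["orientation"]]
def proj(n,p,pose=None):
    c=camera_info(n)
    if n=="wrist":
        Rt=R.from_rotvec(pose[3:]).as_matrix();q=Rt.T@(np.array(p)-pose[:3]);T=np.array(c["tool_from_camera"]);q=T[:3,:3].T@(q-T[:3,3])
    else:
        T=np.array(c["camera_from_world"]);q=T[:3,:3]@p+T[:3,3]
    q=np.array(c["camera_matrix"])@q;return q[:2]/q[2]
E
python3 - <<'E'
from h import *
a=cv2.imread("pics/scene0.png")[190:290,230:410];b=cv2.imread("pics/side0.png")[200:380,220:400]
a=cv2.resize(a,(792,440),interpolation=2)[:, :]
b=cv2.resize(b,(600,600),interpolation=2)
cv2.imwrite("pics/cs.png",a);cv2.imwrite("pics/cd.png",b)
for nm,s,d in [("tabtop",(318,219),(303,253)),("knobhead",(249,229),(322,347)),("dome",(363,237),(288,231)),("blue",(275,240),(325,309))]:
    print(nm,tri(ray("scene",s),ray("side",d)).round(3))
E
```

```text
tabtop [ 0.517 -0.035  0.102]
knobhead [ 0.453 -0.198  0.036]
dome [0.539 0.065 0.067]
blue [ 0.502 -0.133  0.037]
```

View pics/cd.png

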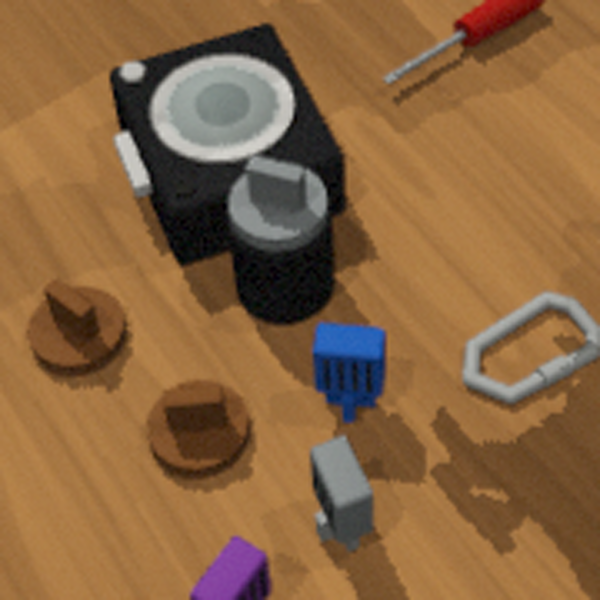

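The crop confirms it: the grey knob is at crop (340,490) and the grey cover is on the boss at (278,200). Blue, purple and brown are decoys. Next I'll move near the cover for a wrist look.

```bash
python3 -m handwheel '[85,10,-10,-25,0, 85,20,-20,-55,0, 85,30,-30,-82,0, 85,30,-30,-82,0, 85,30,-30,-82,0]'; python3 - <<'E'
from h import *
print(R.from_rotvec(pose()[3:]).as_matrix().round(3).tolist())
p=pose();cv2.imwrite("pics/w1.png",snapshot("wrist"));np.save("w1.npy",p)
E
```

```text
clock: 0.65
position: [0.5181, -0.0301, 0.2223]
orientation: [-1.208, 1.209, -1.21]
contact_force: [0.1, -0.2, 0.2]
width: 0.998
[[-0.001, 0.001, 1.0], [-1.0, 0.0, -0.001], [-0.0, -1.0, 0.001]]
```

View pics/w1.png

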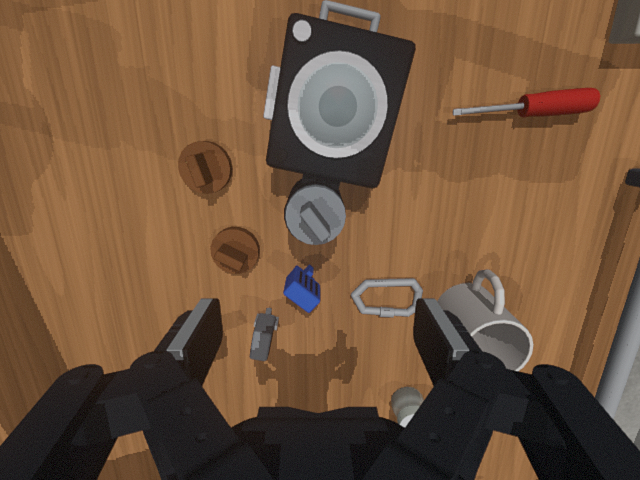

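The wrist view shows the dome at (338,105), the cover at (315,215), the grey knob at (264,335) and the blue one at (303,288). I'll enlarge for the tab and knob angles.

```bash
python3 - <<'E'
from h import *
a=cv2.imread("pics/w1.png")
c1=cv2.resize(a[170:260,270:360],(540,540),interpolation=2)
c2=cv2.resize(a[295:370,240:285],(324,540),interpolation=2)
cv2.imwrite("pics/c1.png",np.hstack([c1[:,:450],c2]))
p=np.load("w1.npy")
hsv=cv2.cvtColor(a,cv2.COLOR_BGR2HSV)
m=((a.min(2)>170)&(hsv[...,1]<40)).astype(np.uint8);m[:,:270]=0;m[:,410:]=0;m[:42]=0;m[170:]=0
cs,_=cv2.findContours(m,0,1);c=max(cs,key=cv2.contourArea);e=cv2.fitEllipse(c);print(e)
print("dome@.06",atz("wrist",e[0],.060,p).round(4), "edge", atz("wrist",(e[0][0]-e[1][0]/2,e[0][1]),.06,p).round(4),atz("wrist",(e[0][0]+e[1][0]/2,e[0][1]),.06,p).round(4))
E
```

```text
((337.4095764160156, 104.3602294921875), (92.40879821777344, 98.5237045288086), 8.921772956848145)
dome@.06 [0.5367 0.068  0.06  ] edge [0.4927 0.0681 0.06  ] [0.5807 0.0679 0.06  ]
```

View pics/c1.png

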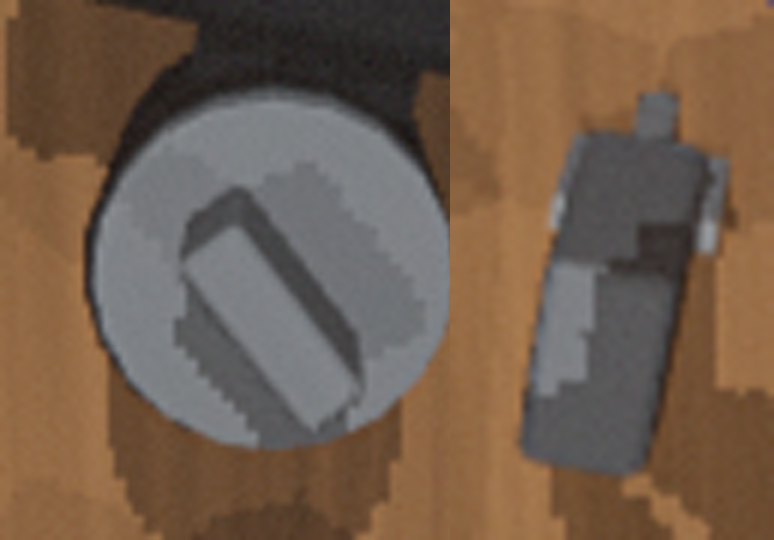

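The tab top corners and the knob's top face are clear, so I'll compute positions and angles.

```bash
python3 - <<'E'
from h import *
p=np.load("w1.npy")
t=[atz("wrist",(270+u/6,170+v/6),.113,p)[:2] for u,v in[(240,225),(360,380),(318,430),(182,265)]]
k=[atz("wrist",(240+(u-450)/7.2,295+v/7.2),.068,p)[:2] for u,v in[(553,262),(522,455),(645,470),(672,270)]]
for q in(t,k):
    q=np.array(q);l=(q[1]+q[2]-q[0]-q[3])/2;print(q.mean(0).round(4),"long",np.linalg.norm(l).round(4),"ang",np.degrees(np.arctan2(l[1],l[0])).round(1),"w",np.linalg.norm(q[0]-q[3]).round(4))
print("disc",atz("wrist",(270+270/6,170+268/6),.083,p).round(4))
E
```

```text
[ 0.5161 -0.0352] long 0.0315 ang -52.7 w 0.0106
[ 0.4502 -0.1976] long 0.0386 ang -100.2 w 0.0191
disc [ 0.5151 -0.0343  0.083 ]
```

```bash
python3 -m handwheel '[85,2,10,-1,-0.13, 85,4,30,-2,-0.26, 85,5.5,55,-2,-0.39, 85,5.5,80,-2,-0.52, 85,5.5,105,-2,-0.65, 85,5.5,122,-2,-0.65, 85,5.5,130,-2,-0.65, 85,5.5,134,-2,-0.65]' && python3 -m handwheel '[85,0,0,0,0, 40,0,0,0,0, 10,0,0,0,0, 5,0,0,0,0, 5,0,0,0,0, 5,0,0,0,0, 5,0,0,0,0, 5,0,0,0,0]'; python3 -c "
from h import *
print(pose(),observe()['width']*85.4)"
```

```text
clock: 1.5
position: [0.5161, -0.0352, 0.0869]
orientation: [-1.449, 0.72, -0.717]
contact_force: [-0.4, 0.3, 0.0]
width: 0.998
clock: 2.3
position: [0.516, -0.0355, 0.088]
orientation: [-1.449, 0.719, -0.718]
contact_force: [-0.5, -0.3, 0.6]
width: 0.058
[ 0.51595233 -0.0355188   0.08802108 -1.44871152  0.71854336 -0.71849993] 4.950550456792946
```

The fingers reached the commanded 5 mm, which is narrower than the 12 mm tab, so I'll take a look.

```bash
python3 - <<'E'
from h import *
p=pose();np.save("w2.npy",p);w=snapshot("wrist");cv2.imwrite("pics/w2.png",w)
s=snapshot("side");d=snapshot("scene")
cv2.imwrite("pics/m2.png",np.hstack([cv2.resize(w,(480,360)),cv2.resize(s[190:310,245:350],(315,360),interpolation=2)]))
E
```

```text
(no output)
```

View pics/m2.png

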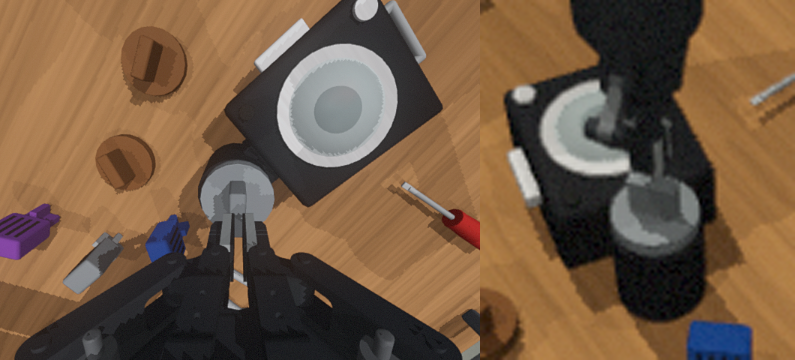

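```bash
python3 - <<'E'
from h import *
w=cv2.imread("pics/w2.png");p=np.load("w2.npy")
for b in(0,19): print(b,proj("wrist",p[:3]+np.array([0,0,b/1000]),p))
a=cv2.resize(w[200:340,250:390],(560,560),interpolation=2)
cv2.imwrite("pics/c2.png",a)
E
```

```text
0 [317.62025502 269.66762984]
19 [317.6328422  284.40627382]
```

View pics/c2.png

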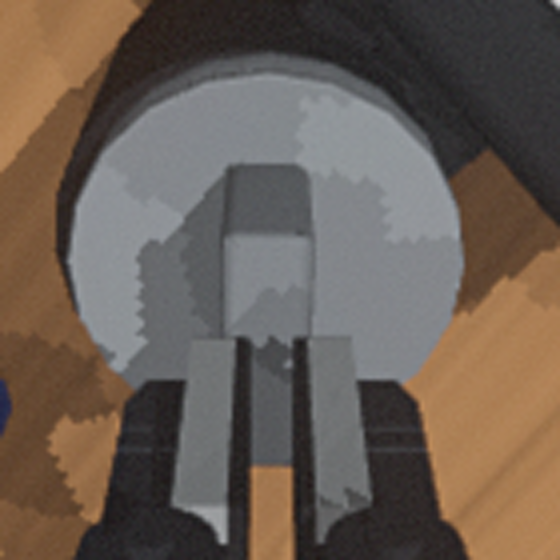

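```bash
python3 - <<'E'
from h import *
for z in(.191,.204,.23): print(z,proj("scene",[.5992,0,z]),proj("side",[.5992,0,z]))
print(tri(ray("scene",(337,192)),ray("side",(329,169))))
for z in(.088,.1,.113,.13): print(z,"side crop",(proj("side",[.516,-.0355,z])-[245,190])*3+[480,0],proj("side",[.516,-.0355,z]))
print(observe())
E
python3 -m handwheel '[5,0,0,0,0]'
```

```text
0.191 [335.27003582 204.19302882] [326.33743764 193.31035069]
0.204 [335.35591889 198.65098062] [326.24902807 188.22489104]
0.23 [335.53115791 187.34277971] [326.06591088 177.69169716]
[0.61547484 0.00669197 0.23315487]
0.088 side crop [653.48765946 203.55108643] [302.82921982 257.85036214]
0.1 side crop [652.51894739 191.91472466] [302.5063158  253.97157489]
0.113 side crop [651.44657435 179.03316654] [302.14885812 249.67772218]
0.13 side crop [650.00690875 161.73961733] [301.66896958 243.91320578]
{'clock': 2.45, 'qpos': array([-2.02313552e-01,  3.64879504e-01,  1.80586524e+00,  2.21479110e-05,
        9.71036646e-01, -8.52313619e-01]), 'joint_velocities': array([ 0.0009662 ,  0.00172134, -0.0007753 ,  0.00041629,  0.00101951,
        0.00081452]), 'joint_efforts': array([ 3.04335281e-04, -4.68289626e+01, -2.15487152e+01, -4.38958768e-04,
        2.13747742e-03,  8.29803912e-05]), 'position': array([ 0.51590814, -0.03548076,  0.08795288]), 'orientation': array([-1.44873101,  0.71864088, -0.71833824]), 'contact_force': array([0.14472275, 0.56673451, 0.21902337]), 'ft_torque': array([ 0.04273981, -0.0169788 ,  0.08871432]), 'width': 0.05752800954825174}
clock: 2.55
position: [0.5159, -0.0355, 0.0879]
orientation: [-1.449, 0.719, -0.718]
contact_force: [-0.5, 0.2, 0.2]
width: 0.062
```

The cameras agree that the real fingertips are about 40 mm behind the reported TCP. The evidence is the wrist edge row, the gap's apparent size and the side/scene triangulation. The fingers closed above the tab, so I'll open, go 30 mm lower while watching the force, and close again.

```bash
python3 -m handwheel '[60,0,0,0,0, 60,0,0,0,0, 60,0,0,0,0, 60,0,0,0,0, 60,0,10,0,0, 60,0,20,0,0, 60,0,30,0,0, 60,0,30,0,0]'; python3 -m handwheel '[5,0,0,0,0, 5,0,0,0,0, 5,0,0,0,0, 5,0,0,0,0, 5,0,0,0,0, 5,0,0,0,0, 5,0,0,0,0]'
```

```text
clock: 3.35
position: [0.5142, -0.0352, 0.056]
orientation: [-1.45, 0.722, -0.716]
contact_force: [-0.2, -0.5, -0.0]
width: 0.704
clock: 4.05
position: [0.5165, -0.0356, 0.0585]
orientation: [-1.448, 0.718, -0.719]
contact_force: [-0.4, 0.3, 5.5]
width: 0.123
```

Gripped at about 10.5 mm, which matches the tab. The 5.5 N suggests the tips are touching the disc. I'll lift straight up and check.

```bash
python3 -m handwheel '[5,0,-5,0,0, 5,0,-20,0,0, 5,0,-45,0,0, 5,0,-70,0,0, 5,0,-80,0,0, 5,0,-80,0,0, 5,0,-80,0,0]'; python3 - <<'E'
from h import *
p=pose();np.save("w3.npy",p);w=snapshot("wrist");s=snapshot("side");cv2.imwrite("pics/w3.png",w);cv2.imwrite("pics/s3.png",s)
cv2.imwrite("pics/m3.png",np.hstack([cv2.resize(w[:400,100:500],(500,500)),cv2.resize(s[130:310,235:345],(300,500),interpolation=2)]))
print(p)
E
```

```text
clock: 4.75
position: [0.5153, -0.0354, 0.1372]
orientation: [-1.449, 0.719, -0.718]
contact_force: [-0.2, 0.3, -0.3]
width: 0.123
[ 0.51531825 -0.03539408  0.13724306 -1.44898565  0.71936931 -0.71766451]
```

View pics/m3.png

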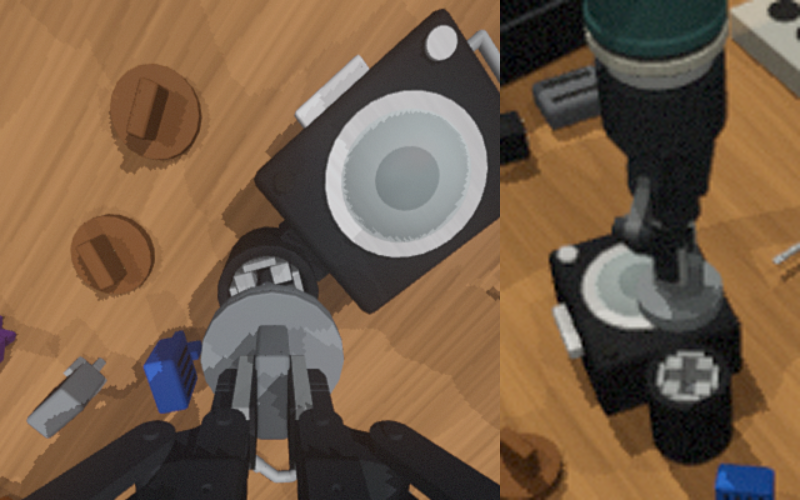

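The cover is held level and the socket cross is visible on the boss at side ≈(305,265). I'll refine the dome centre and measure the cross.

```bash
python3 - <<'E'
from h import *
p=np.load("w3.npy");a=cv2.imread("pics/w3.png")
def ring(a,x0,x1,y0,y1,th):
    m=((a.min(2)>th)).astype(np.uint8)
    m2=np.zeros_like(m);m2[y0:y1,x0:x1]=m[y0:y1,x0:x1]
    cs,_=cv2.findContours(m2,0,1);c=max(cs,key=cv2.contourArea);return cv2.fitEllipse(cv2.convexHull(c))
e=ring(a,340,500,55,220,165);print(e,atz("wrist",e[0],.06,p).round(4),atz("wrist",e[0],.063,p).round(4))
s=cv2.imread("pics/scene0.png");e=ring(s,335,392,225,258,150);print(e,atz("scene",e[0],.06).round(4))
d=cv2.imread("pics/side0.png");e=ring(d,262,312,213,252,140);print(e,atz("side",e[0],.06).round(4))
s3=cv2.imread("pics/s3.png")
e=ring(s3,285,325,245,285,120);print("socket",e,atz("side",e[0],.07).round(4))
E
```

```text
((424.6220397949219, 138.58697509765625), (123.71577453613281, 137.1472930908203), 37.069942474365234) [0.5354 0.0687 0.06  ] [0.5346 0.0682 0.063 ]
((362.8238525390625, 239.4868621826172), (23.566770553588867, 41.86726760864258), 93.6131591796875) [0.5373 0.066  0.06  ]
((286.75372314453125, 232.6189727783203), (32.636905670166016, 42.272216796875), 88.38603973388672) [0.5371 0.0661 0.06  ]
socket ((303.5386657714844, 265.0727233886719), (17.247642517089844, 22.270652770996094), 83.18225860595703) [ 0.5142 -0.0392  0.07  ]
```

```bash
python3 -m handwheel '[5,-10,0,11,0, 5,-28,0,32,0, 5,-48,0,54,0, 5,-62,0,70,0, 5,-69,0,78,0, 5,-69,0,78,0, 5,-69,0,78,0]'; python3 -m handwheel '[5,0,15,0,0, 5,0,35,0,0, 5,0,50,0,0, 5,0,60,0,0, 5,0,66,0,0, 5,0,66,0,0, 5,0,66,0,0]'; python3 - <<'E'
from h import *
p=pose();np.save("w4.npy",p);w=snapshot("wrist");s=snapshot("side");c=snapshot("scene")
for n,i in(("w4",w),("s4",s),("c4",c)):cv2.imwrite(f"pics/{n}.png",i)
cv2.imwrite("pics/m4.png",np.hstack([cv2.resize(w[100:440,160:480],(376,400)),np.vstack([cv2.resize(s[180:280,240:340],(400,400),interpolation=2)])]))
E
```

```text
clock: 5.55
position: [0.5359, 0.0665, 0.1375]
orientation: [-1.45, 0.719, -0.717]
contact_force: [0.2, -0.3, -1.3]
width: 0.125
clock: 6.25
position: [0.5367, 0.0664, 0.0724]
orientation: [-1.448, 0.718, -0.719]
contact_force: [-0.1, 0.6, -0.0]
width: 0.12
```

View pics/m4.png

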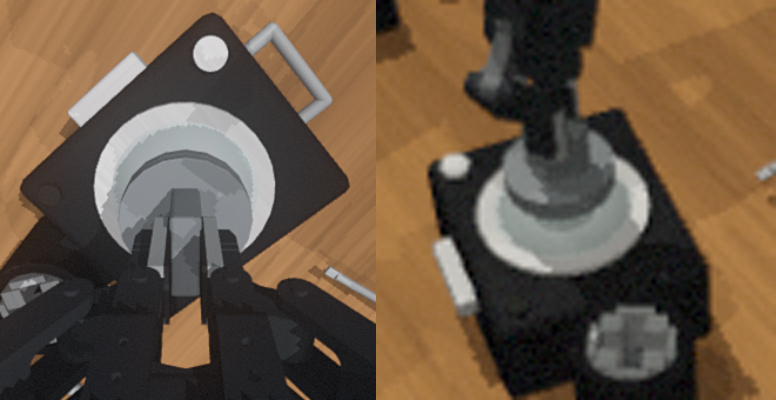

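The cover is centred over the dome, ring and disc lining up in both views. Now I'll lower gently to contact.

```bash
python3 -m handwheel '[5,0,2,0,0, 5,0,4,0,0, 5,0,5,0,0, 5,0,5,0,0]'; python3 -m handwheel '[5,0,1,0,0, 5,0,1,0,0]';python3 -m handwheel '[5,0,1,0,0, 5,0,1,0,0]';python3 -m handwheel '[5,0,1,0,0, 5,0,1,0,0]'
```

```text
clock: 6.8
position: [0.5361, 0.0667, 0.0667]
orientation: [-1.449, 0.719, -0.718]
contact_force: [-0.4, -0.5, -1.0]
width: 0.123
clock: 7.0
position: [0.5362, 0.0667, 0.0658]
orientation: [-1.449, 0.719, -0.718]
contact_force: [0.2, 0.4, -0.9]
width: 0.119
clock: 7.2
position: [0.5362, 0.0666, 0.0649]
orientation: [-1.449, 0.719, -0.718]
contact_force: [-0.1, 0.1, 0.0]
width: 0.117
clock: 7.4
position: [0.5365, 0.0666, 0.0642]
orientation: [-1.449, 0.718, -0.719]
contact_force: [-0.2, -0.1, 2.4]
width: 0.118
```

Contact came at the predicted height (2.4 N, no lateral force). I'll release slowly and retreat upward.

```bash
python3 -m handwheel '[5,0,0.5,0,0, 12,0,0.5,0,0, 16,0,0.5,0,0, 22,0,0.5,0,0, 30,0,0.5,0,0, 40,0,0.5,0,0, 50,0,0.5,0,0, 50,0,0.5,0,0]'; python3 -m handwheel '[50,0,-10,0,0, 50,0,-30,0,0, 50,0,-55,0,0, 50,0,-80,0,0, 50,0,-100,0,0, 50,0,-100,0,0]'; python3 - <<'E'
from h import *
p=pose();np.save("w5.npy",p);w=snapshot("wrist");s=snapshot("side");c=snapshot("scene")
for n,i in(("w5",w),("s5",s),("c5",c)):cv2.imwrite(f"pics/{n}.png",i)
cv2.imwrite("pics/m5.png",np.hstack([cv2.resize(w[40:440,100:500],(400,400)),cv2.resize(s[190:290,250:350],(400,400),interpolation=2)]))
E
```

```text
clock: 8.2
position: [0.5363, 0.0666, 0.0634]
orientation: [-1.449, 0.719, -0.718]
contact_force: [-0.4, 0.7, -0.9]
width: 0.586
clock: 8.8
position: [0.5389, 0.0667, 0.1671]
orientation: [-1.446, 0.713, -0.723]
contact_force: [0.2, -1.0, -0.4]
width: 0.584
```

View pics/m5.png

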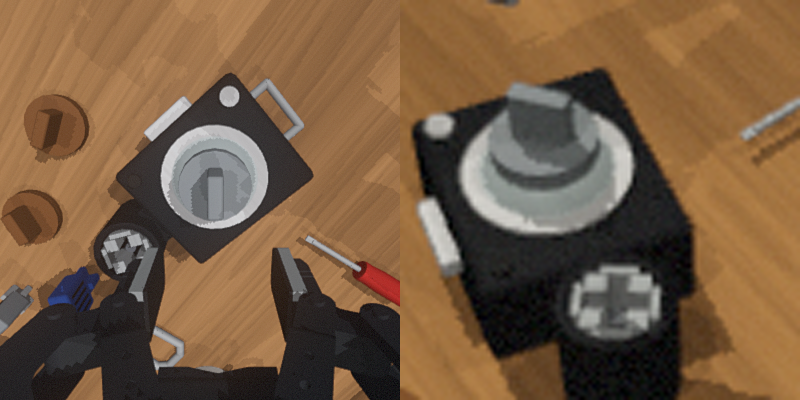

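The cover stands level on the dome and is released. Next I'll position the camera over the socket, with the yaw already turned for the knob.

```bash
python3 -m handwheel '[70,10,0,-12,0.12, 70,30,0,-34,0.24, 70,55,2,-62,0.36, 70,80,5,-90,0.48, 70,103,8,-115,0.60, 70,118,12,-132,0.72, 70,125.5,15,-140.6,0.827, 70,125.5,15,-140.6,0.827]';python3 -m handwheel '[70,0,0,0,0, 70,0,0,0,0]'; cat > cross.py <<'E'
from h import *
from scipy.optimize import minimize
g=np.arange(-.024,.0241,.0005);X,Y=np.meshgrid(g,g)
def fit(n,img,p,c0,z=.07):
    gr=cv2.GaussianBlur(cv2.cvtColor(img,6),(3,3),0).astype(np.float32)
    def samp(cx,cy,th):
        c,s=np.cos(th),np.sin(th);W=np.stack([cx+c*X-s*Y,cy+s*X+c*Y],-1).reshape(-1,2)
        q=np.array([proj(n,[w[0],w[1],z],p) for w in W]).astype(np.float32).reshape(*X.shape,2)
        return cv2.remap(gr,q[...,0],q[...,1],1)
    B=samp(*c0,0)  # rectified once
    ins=(np.hypot(X,Y)<.022)
    def sc(v):
        cx,cy,th=v;c,s=np.cos(th),np.sin(th)
        U=c*(X-cx)+s*(Y-cy);V=-s*(X-cx)+c*(Y-cy);r=np.hypot(U,V)
        cr=((abs(U)<.006)&(abs(V)<.018))|((abs(V)<.006)&(abs(U)<.018))
        return B[(r<.0215)&~cr].mean()-B[cr].mean()-B[(r>.0225)&(r<.024)].mean()
    best=max(((sc((a,b,t)),a,b,t) for a in np.arange(-.005,.0051,.001) for b in np.arange(-.005,.0051,.001) for t in np.radians(np.arange(0,90,3))))
    best=max(((sc((a,b,t)),a,b,t) for a in best[1]+np.arange(-.001,.0011,.00025) for b in best[2]+np.arange(-.001,.0011,.00025) for t in best[3]+np.radians(np.arange(-3,3.1,.5))))
    return np.r_[c0[0]+best[1],c0[1]+best[2],np.degrees(best[3]),best[0]].round(4),B
E
python3 - <<'E'
from cross import *
p=pose();np.save("w6.npy",p);w=snapshot("wrist");cv2.imwrite("pics/w6.png",w);print(p.round(4))
r,B=fit("wrist",w,p,(.5145,-.038));print("w6",r)
r2,B2=fit("wrist",cv2.imread("pics/w5.png"),np.load("w5.npy"),(.5145,-.038));print("w5",r2)
r3,B3=fit("side",cv2.imread("pics/s5.png"),None,(.5145,-.038));print("s5",r3)
k=w[150:470,150:400]
cv2.imwrite("pics/m6.png",np.hstack([cv2.resize(k,(469,600),interpolation=2),cv2.merge([np.vstack([cv2.resize(B[::-1],(300,300)),cv2.resize(B3[::-1],(300,300))])]*3)]).astype(np.uint8))
E
```

```text
clock: 9.75
position: [0.4987, -0.1194, 0.1469]
orientation: [-1.121, 1.344, -1.339]
contact_force: [-0.2, 1.2, -0.5]
width: 0.823
clock: 9.95
position: [0.5001, -0.1175, 0.1481]
orientation: [-1.122, 1.337, -1.336]
contact_force: [-0.4, -0.2, 1.4]
width: 0.815
[ 0.5001 -0.1175  0.1481 -1.1219  1.3374 -1.3356]Traceback (most recent call last):
  File "<stdin>", line 3, in <module>
  File "cross.py", line 10, in fit
    B=samp(*c0,0)  # rectified once
  File "cross.py", line 8, in samp
    q=np.array([proj(n,[w[0],w[1],z],p) for w in W]).astype(np.float32).reshape(*X.shape,2)
                ~~~~^^^^^^^^^^^^^^^^^^^
  File "h.py", line 21, in proj
    c=camera_info(n)
ValueError: time passes only in moves, steps and waits
```

```bash
sed -i 's/^def ray/import functools\ncamera_info=functools.lru_cache(None)(camera_info)\ndef ray/' h.py; python3 - <<'E'
from cross import *
w=cv2.imread("pics/w6.png");p=np.load("w6.npy")
r,B=fit("wrist",w,p,(.5145,-.038));print("w6",r)
r2,B2=fit("wrist",cv2.imread("pics/w5.png"),np.load("w5.npy"),(.5145,-.038));print("w5",r2)
r3,B3=fit("side",cv2.imread("pics/s5.png"),None,(.5145,-.038));print("s5",r3)
k=w[150:470,150:400]
cv2.imwrite("pics/m6.png",np.hstack([cv2.resize(k,(469,600),interpolation=2),cv2.merge([np.vstack([cv2.resize(B[::-1],(300,300)),cv2.resize(B3[::-1],(300,300))])]*3)]).astype(np.uint8))
E
```

```text
w6 [ 5.1420e-01 -3.8500e-02  5.2000e+01  3.5007e+01]
w5 [ 5.1250e-01 -3.8200e-02  5.3500e+01 -3.6658e+01]
s5 [ 5.14700e-01 -3.78000e-02  5.30000e+01 -4.52249e+01]
```

View pics/m6.png

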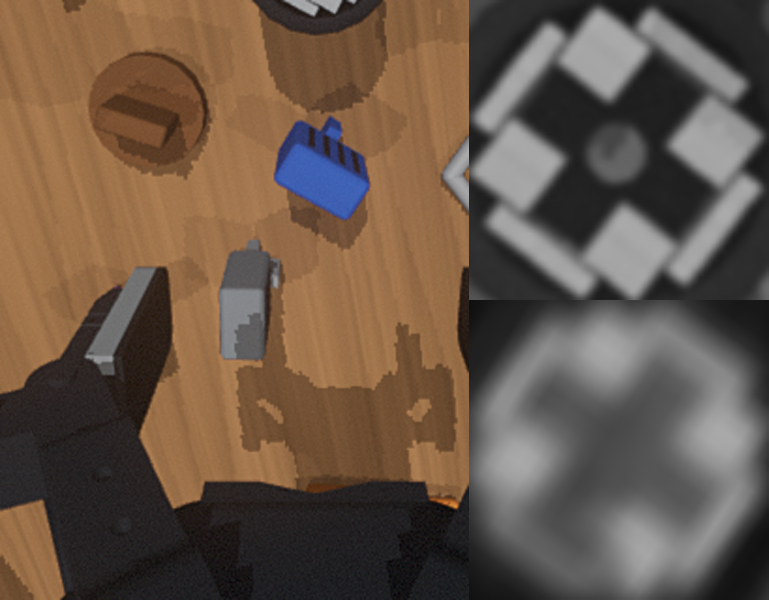

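The cross is at 52.5° (mod 90°), and the mouth is at (0.5142, -0.0385). The knob head is at crop (243,323), aligned with the tool to within a couple of degrees. I'll compute the shift to it.

```bash
python3 - <<'E'
from h import *
p=np.load("w6.npy")
q=np.array([atz("wrist",(150+u/1.876,150+v/1.875),.068,p) for u,v in[(221,290),(220,355),(263,358),(268,290)]])
l=(q[1]+q[2]-q[0]-q[3])/2;print(q.mean(0).round(4),np.linalg.norm(l),np.degrees(np.arctan2(l[1],l[0])),np.linalg.norm(q[0]-q[3]),np.linalg.norm(q[1]-q[2]))
Rt=R.from_rotvec(p[3:]).as_matrix();print("tool angle z",np.degrees(np.arctan2(Rt[1,2],Rt[0,2])))
print("shift mm",Rt.T@(q.mean(0)-p[:3])*1e3, observe()["clock"])
E
```

```text
[ 0.4504 -0.1983  0.068 ] 0.036660159368826044 -104.29859879196222 0.02198031421284033 0.020897018336744688
tool angle z -9.987999827972427
shift mm [ 88.28939088  80.11882314 -34.9166173 ] 10.0
```

```bash
python3 - <<'E'
from h import *
a=cv2.imread("pics/side0.png");b=cv2.imread("pics/scene0.png")
def cen(i):
    h=cv2.cvtColor(i,40);m=((h[...,0]>125)&(h[...,0]<155)&(h[...,1]>100)).astype(np.uint8)
    n,l,s,c=cv2.connectedComponentsWithStats(m);k=1+np.argmax(s[1:,4]);return c[k],s[k]
ca,sa=cen(a);cb,sb=cen(b);print(ca,sa,cb,sb);P=tri(ray("side",ca),ray("scene",cb));print(P)
# pixel hull on plane z=.06
h=cv2.cvtColor(a,40);m=((h[...,0]>125)&(h[...,0]<155)&(h[...,1]>100));ys,xs=np.nonzero(m)
W=np.array([atz("side",(x,y),.05)[:2] for x,y in zip(xs,ys)])
d=W-[.4503,-.198];t=np.radians(-12);u=d@[np.cos(t),np.sin(t)];v=d@[-np.sin(t),np.cos(t)]
print("jaw-dir range",u.min(),u.max(),"cross",v.min(),v.max())
E
```

```text
[289.10852713 377.87403101] [277 361  24  34 516] [245.14689266 206.39548023] [239 197  13  19 177]
[ 0.36974668 -0.21617081  0.04699973]
jaw-dir range -0.5332226062239817 0.38536645659750685 cross -0.06492117917157676 0.9805783466181985
```

The purple knob is 80 mm away, so it's clear. Now over the grey knob, down, and grip.

```bash
python3 -m handwheel '[50,20,0,-8,0.03, 50,45,5,-18,0.03, 50,70,20,-28,0.03, 50,88,40,-35,0.03, 50,88,60,-35,0.03, 50,88,85,-35,0.03, 50,88,105,-35,0.03, 50,88,115,-35,0.03]';python3 -m handwheel '[50,0,8,0,0, 50,0,16,0,0, 50,0,22,0,0, 50,0,25,0,0, 50,0,25,0,0]';python3 -m handwheel '[30,0,0,0,0, 20,0,0,0,0, 12,0,0,0,0, 12,0,0,0,0, 12,0,0,0,0, 12,0,0,0,0]'
```

```text
clock: 10.8
position: [0.4497, -0.1977, 0.0321]
orientation: [-1.106, 1.361, -1.357]
contact_force: [-0.7, -0.6, -0.3]
width: 0.587
clock: 11.3
position: [0.4504, -0.1988, 0.0084]
orientation: [-1.104, 1.36, -1.36]
contact_force: [-0.1, -1.0, 0.2]
width: 0.59
clock: 11.9
position: [0.4508, -0.1991, 0.009]
orientation: [-1.104, 1.359, -1.361]
contact_force: [-0.3, 0.4, 6.4]
width: 0.247
```

Gripped at about 21 mm, which matches the 22 mm head. Lifting.

```bash
python3 -m handwheel '[12,0,-5,0,0, 12,0,-20,0,0, 12,0,-45,0,0, 12,0,-70,0,0, 12,0,-92,0,0, 12,0,-103,0,0, 12,0,-105,0,0, 12,0,-105,0,0]'; python3 - <<'E'
from h import *
p=pose();Rt=R.from_rotvec(p[3:]).as_matrix();t=np.degrees(np.arctan2(Rt[1,2],Rt[0,2]))
print(p[:3],t,Rt.T@(np.array([.5142,-.0385,p[2]])-p[:3])*1e3,"turn tool",np.radians(-(52.5-(t+90))))
E
```

```text
clock: 12.7
position: [0.4501, -0.1987, 0.1132]
orientation: [-1.104, 1.36, -1.36]
contact_force: [0.1, 0.5, -0.6]
width: 0.239
[ 0.45007995 -0.19865708  0.1131661 ] -11.86054627314988 [-1.69916460e+02  5.46830519e-03  2.98339985e+01] turn tool 0.44749288594626546
```

```bash
python3 -m handwheel '[12,-12,0,2,0.08, 12,-40,0,7,0.16, 12,-72,0,13,0.24, 12,-105,0,19,0.32, 12,-138,0,24,0.40, 12,-160,0,28,0.447, 12,-170,0,30,0.447, 12,-170,0,30,0.447]'; python3 -m handwheel '[12,0,8,0,0, 12,0,18,0,0, 12,0,25,0,0, 12,0,27,0,0, 12,0,27,0,0]'; python3 - <<'E'
from h import *
p=pose();np.save("w7.npy",p);w=snapshot("wrist");s=snapshot("side");c=snapshot("scene")
for n,i in(("w7",w),("s7",s),("c7",c)):cv2.imwrite(f"pics/{n}.png",i)
cv2.imwrite("pics/m7.png",np.hstack([cv2.resize(w[180:380,220:420],(400,400),interpolation=2),cv2.resize(s[190:290,250:350],(400,400),interpolation=2)]))
Rt=R.from_rotvec(p[3:]).as_matrix();t=np.degrees(np.arctan2(Rt[1,2],Rt[0,2]));print(p[:3],t+90)
E
```

```text
clock: 13.5
position: [0.5142, -0.0377, 0.1124]
orientation: [-0.829, 1.672, -1.67]
contact_force: [0.1, -0.3, -0.9]
width: 0.244
clock: 14.0
position: [0.514, -0.039, 0.0858]
orientation: [-0.826, 1.674, -1.672]
contact_force: [-0.2, -0.0, -0.7]
width: 0.241
[ 0.51403276 -0.03900144  0.08582301] 52.48954553743624
```

View pics/m7.png

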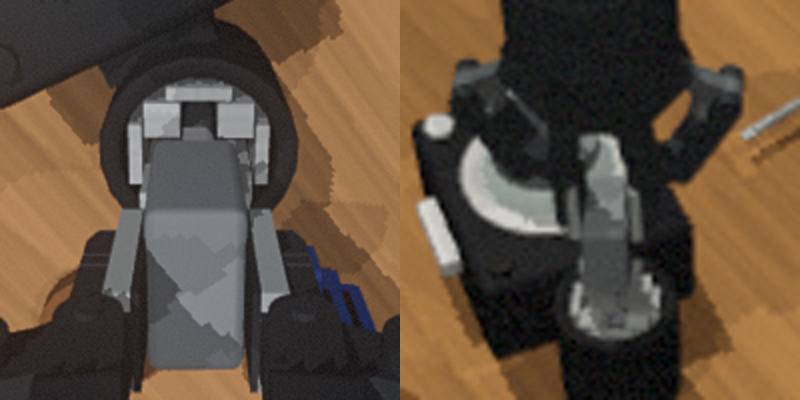

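The stem is aligned with the slots, in angle and left-right (knob column 196 vs slot 198). I'll descend in small steps watching the force.

```bash
for i in 1; do python3 -m handwheel '[12,0,4,0,0, 12,0,8,0,0, 12,0,10,0,0, 12,0,10,0,0]'; python3 -m handwheel '[12,0,2,0,0, 12,0,4,0,0, 12,0,4,0,0]'; python3 -m handwheel '[12,0,2,0,0, 12,0,4,0,0, 12,0,4,0,0]'; done
```

```text
clock: 14.55
position: [0.5143, -0.0385, 0.0761]
orientation: [-0.826, 1.673, -1.672]
contact_force: [-0.3, -0.9, -1.2]
width: 0.234
clock: 14.85
position: [0.5145, -0.0386, 0.0722]
orientation: [-0.826, 1.673, -1.672]
contact_force: [-0.4, 0.6, 0.1]
width: 0.239
clock: 15.15
position: [0.5144, -0.0386, 0.0682]
orientation: [-0.826, 1.673, -1.672]
contact_force: [-0.5, -0.3, -1.6]
width: 0.241
```

The foot is about 11 mm into the slots with no resistance, so it's meshed. I'll press on against the spring.

```bash
python3 -m handwheel '[12,0,2,0,0, 12,0,4,0,0, 12,0,4,0,0]'; python3 -m handwheel '[12,0,2,0,0, 12,0,4,0,0, 12,0,6,0,0, 12,0,6,0,0]'; python3 -m handwheel '[12,0,1,0,0, 12,0,2,0,0, 12,0,2,0,0]';python3 -m handwheel '[12,0,1,0,0, 12,0,1,0,0]'
```

```text
clock: 15.45
position: [0.5148, -0.0387, 0.0645]
orientation: [-0.825, 1.672, -1.673]
contact_force: [-0.6, 0.0, 2.9]
width: 0.242
clock: 15.85
position: [0.5149, -0.0387, 0.0585]
orientation: [-0.825, 1.672, -1.673]
contact_force: [-0.7, -0.3, 6.0]
width: 0.24
clock: 16.15
position: [0.5149, -0.0387, 0.0567]
orientation: [-0.825, 1.672, -1.673]
contact_force: [-0.8, 1.0, 7.5]
width: 0.243
clock: 16.35
position: [0.5149, -0.0387, 0.0557]
orientation: [-0.825, 1.672, -1.673]
contact_force: [-0.3, -0.9, 7.1]
width: 0.239
```

Spring force is building as expected (7–8 N). I'll keep going until the head hits the face.

```bash
python3 -m handwheel '[12,0,1,0,0, 12,0,1,0,0]'; python3 -m handwheel '[12,0,1,0,0, 12,0,1,0,0]'; python3 -m handwheel '[12,0,1,0,0, 12,0,1,0,0]'
```

```text
clock: 16.55
position: [0.5149, -0.0386, 0.0551]
orientation: [-0.825, 1.672, -1.673]
contact_force: [-2.1, 1.1, 9.9]
width: 0.24
clock: 16.75
position: [0.515, -0.0386, 0.0549]
orientation: [-0.825, 1.672, -1.673]
contact_force: [-4.0, 1.6, 19.6]
width: 0.242
clock: 16.95
position: [0.5151, -0.0386, 0.0548]
orientation: [-0.824, 1.671, -1.673]
contact_force: [-6.6, 1.0, 29.3]
width: 0.248
```

Hard stop at TCP z 0.0549, as predicted for home. I'll ease the push a little, then check the cover with the earlier free view as reference.

```bash
python3 -m handwheel '[12,0,-0.8,0,0, 12,0,-0.8,0,0, 12,0,-0.8,0,0, 12,0,-0.8,0,0, 12,0,-0.8,0,0]'; python3 - <<'E'
from h import *
c=snapshot("scene");cv2.imwrite("pics/c8.png",c);w=snapshot("wrist");cv2.imwrite("pics/w8.png",w)
a=cv2.imread("pics/c5.png")
# cover occupies around projected point
u,v=proj("scene",[.5363,.067,.085]);x,y=int(u),int(v);print(x,y)
tmpl=a[y-16:y+10,x-4:x+22];r=cv2.matchTemplate(c[y-30:y+24,x-18:x+36],tmpl,cv2.TM_CCOEFF_NORMED);_,m,_,l=cv2.minMaxLoc(r);print(m,l,"expect (14,14)")
print("knob home depth check", observe()["position"],observe()["contact_force"])
E
```

```text
clock: 17.45
position: [0.515, -0.0386, 0.0549]
orientation: [-0.824, 1.672, -1.673]
contact_force: [-5.4, 1.6, 20.4]
width: 0.242
363 230
0.9713225364685059 (14, 14) expect (14,14)
knob home depth check [ 0.5150276  -0.03862073  0.05494026] [-5.44072363  1.31340023 21.52141858]
```

The cover has not moved (template match 0.97 at zero shift), and the knob is held home with about 20 N. Handing in.

```bash
python3 -c "
from cell import job_done
print(job_done())"
```

```text
the job is handed in; nothing more can be done
None
```

The cover is balanced, released, on the crown of the dome. The knob is meshed and fully home in the socket, with the gripper still holding it down. I handed in at about 17.5 s.

- **Cover:** It settled on the dome at the predicted height, with 2.4 N of contact and no sideways force. A last scene image matched the earlier released view at 0.97 with no shift.
- **Knob:** I turned it to the measured slot angle of 52.5°. It went in freely, then met the spring at about 3 N rising to 7–8 N. It hit a hard stop at TCP height 0.0549 m (predicted 0.0548 m). I then eased the push to about 20 N, with roughly 5 N sideways.
- **Disagreed with the description:** The fingers' real tips looked roughly 25–40 mm behind the reported TCP. My first grasp therefore closed on air above the tab. I went 30 mm lower and allowed for the offset afterwards.
- **Not checked:** The picture-viewing limit had run out, so I never viewed the final scene. The last checks are the template match and the force and position readings. I took no final picture check that the other gear was unmoved. I touched none of it on purpose, and no unexpected contact forces showed up.

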